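# Fill the mosaic access cover, set its fastener and hold it flush

### The arm

A 7-joint arm with a two-finger parallel gripper is mounted at the origin on the work surface. World frame = base frame: x ahead of the robot, y to its left, z up, the work surface at z = 0. Lengths are in m, angles in rad, forces in N, time in s.
With the tool pointing down it reaches from about 0.4 to 0.85 m from the base axis. Payload 4.5 kg.
Tool frame: the origin (TCP) lies at the centre of the arm's flange, where the gripper is bolted on; the fingertips stand 166 mm ahead of it and the grasp point (between the pads) lies 147 mm ahead of it (r.grip_depth is the distance from the TCP to the grasp point, in m); z points along the fingers, y is the line along which they close (so a half turn about z gives the same grasp; the last joint's range is limited). The gripper opens to 88 mm and grips with 3 to 60 N. Pads are 18 mm wide; open, the fingers measure 123 mm over their backs; the gripper's body (75 mm by 187 mm) begins 45 mm behind the grasp point.
Start: joints at [-1.192, 0.689, -0.195, 1.565, 0.157, 0.902, -0.215], TCP at [0.211, 0.588, 0.405] pointing down, gripper open.
Joint ranges: [-3.01, 3.01], [-0.46, 2.08], [-1.47, 1.51], [0.13, 2.56], [-1, 4.14], [0.04, 2.09], [-2.66, 2.66]. Speed limits (rad/s): [2.57, 2.57, 3.14, 3.14, 3.14, 3.14, 3.14].

### API

Orientations are given as a unit quaternion [x, y, z, w].
In Python, from plant import status, cams, r, finder gives the robot as it stands.
- The arm moves only by the tool play_rows, never from a script. Its argument "rows" is a list of rows, each a list of 7 numbers: the opening in per cent of the stroke, from 0 (shut) to 100 (fully open), then the shift along the tool's x, y, z in m, then the turn, a rotation vector about the tool's x, y, z in degrees. A call has 1 to 8 rows; each row shifts and turns the commanded pose from where the row before left it, along the tool's axes as they then stand; what a row does not reach is not made up. A row lasts 1/8 s, in which the tool goes at most 62.5 mm and 10.7 degrees, less where a joint would pass 70% of its speed; a pose out of reach is approached as far as the arm can. A call with a gripper value outside its range is refused whole. The fingers move at their own pace and stop on an object; "grip_force" is the grip in N (left out, the last holds). Time passes only in rows, so rows that do not move let the fingers close. It gives the time, the measured TCP pose, the force, the opening and the grip force at its end, in the units of the state.
- status.get_state(): the state, without advancing time (a new reading comes with each control period).
- cams.snapshot(name): name is "side" or "top"; returns the picture (480x640x3 uint8, red, green, blue); there is no depth.
- cams.camera_params(name): a dict with "vfov" (degrees; the focal length in pixels is half the picture's height over the tangent of half this angle, whatever the lens; pixels are square), "cx", "cy" (the principal point, pixels), "distortion" ([k1, k2, p1, p2, k3] as OpenCV has them; the pictures are not rectified), "R" (3x3) and "t" (3): a world point X has camera coordinates R X + t. Camera axes: x right, y down, z forward; pixel columns grow to the right and rows downward; lengths in m; the calibration is good to about 2 mm. A picture is of the moment at which its call begins. camera_params takes no time and is no camera call.
- r.finish_job(): hands the job in; it is judged then, once.
Trained networks look in the newest picture that a camera, given by its name, has taken for a name from the list of things; names that differ only in an ending like _2 or _b are one class to them, and where a whole thing is asked for, a point or a joint stands for the part that bears it (a point fixed in the world has none). Each returns a list of dicts, best first, with "score" (0 to 1); they miss things now and then, are a little off and sometimes report something else, mostly with a low value. They report only what shows in the picture. A call takes as long as a camera call.
- finder.spot_in(camera, label): "at" ([x, y, z] in m, in the coordinates of the camera as it stood for that picture, good to about 4 mm: the middle of the surface that is visible of it).
- finder.regions_of(camera, label): "mask" (480x640 bool, what is visible of it).
The state is a dict: "clock": time; "q": joint angles; "qd": joint speeds; "joint_torque": joint torques, N m; "tool_pos": TCP position; "eef_rot": TCP orientation; "contact_force": force on the tool from outside, world axes, zero at the start; "moment": the same for the moment, N m; "opening": opening from 0.0 (shut) to 1.0 (fully open); "finger_force": force on a finger pad.
Only numpy, scipy, OpenCV 4.12 (cv2) and the standard library are available. Lean on these libraries where they do the work, as an engineer would, in place of code of your own. Each camera call takes 0.05 s, during which the arm holds its last target. There are 200 camera calls.

### The job

Pour all the green glass marbles from the blue cup into the white recessed pan of the mosaic leaf's access cover and stand the empty cup back upright on the table. Then, with the sprung cover still standing proud, turn the orange quarter-turn fastener clockwise until its slot lines up with the two red marks, let go of it, and after that press the cover down flush with its frame; finish while holding it pressed there, and leave the tape roll, tile tub and glue jar where they are.

Things in the scene. Friction and masses are not known exactly. Their poses are not given: they have to be found in the camera images.
- leaf: Leaf-shaped green mosaic slab, fixed; its place and yaw vary. About 455 mm along its y, 260 mm along x, its top 75 mm above the table. Origin: on the table under its middle, z up. In its rectangular opening sits the aluminium access cover, 140 mm (x) by 250 mm (y), centred over the origin, same axes.
- pan_floor (a point): Centre of the floor of the white recessed pan in the cover's +y half (55 mm in +y from the cover's centre). Open upward, 120 mm (x) by 130 mm (y), 32 mm deep below the cover's flat top. Axes as the leaf's: z up, y along the cover.
- press_pad (a point): Centre of the black rubber patch (90 mm in x, 28 mm in y) on the cover's flat top near its -y end: the place to push the cover down. 161 mm from pan_floor in -y, same axes. It lies 85 mm above the table with the cover up, 75 mm when flush.
- cover (a joint): How far the cover is pressed down, m: 0 = up on its springs, 10 mm proud of the slab; 0.010 = flush with the frame, at its stop. It starts to move at about 7 N and stays flush with about 13 N of push; let go, it rises again.
- fastener (a joint): Angle of the quarter-turn fastener, rad: 0 = slot aligned with the two red marks on the cover (along the cover's x), positive = anticlockwise seen from above. It starts at 0.9 to 1.4: turn it clockwise. Stops at 1.6 and -0.7, no detent at 0. Stays where left (friction 0.06 N m).
- fastener_grip (a point): Grip point on the fastener's vertical axis, 30 mm above the cover's flat top (115 mm above the table), 54 mm from press_pad in the cover's +y. An orange upright bar 44 mm long (this point's x, turns with it), 14 mm thick (y), from 8 to 42 mm above the cover, on a steel disc of 46 mm diameter; a black slot line runs along its top.
- cup: Blue open cup, loose, 100 mm high, outside diameter 54 mm at the foot, 62 mm at 70 mm height, 66 mm at the rim, wall 3 mm, about 80 g plus 8 marbles in its lower 45 mm. Origin: centre of its underside, z up towards the mouth. It stands on the table left or right of the slab.
- tape_roll: Bystander: roll of blue tape lying flat, 100 mm outside, 25 mm high. Origin: centre of its underside.
- tile_tub: Bystander: clear open tub of green tiles, 110 mm by 150 mm, 55 mm high, beyond the slab. Origin: centre of its underside.
- glue_jar: Bystander: closed white glue jar with an orange cap, 64 mm diameter, 75 mm high, beyond the slab. Origin: centre of its underside.
- marble0_center (a point): Centre of a green glass marble, 20 mm diameter, 10 g; it starts in the cup.
- marble1_center (a point): Centre of a green glass marble, 20 mm diameter, 10 g; it starts in the cup.
- marble2_center (a point): Centre of a green glass marble, 20 mm diameter, 10 g; it starts in the cup.
- marble3_center (a point): Centre of a green glass marble, 20 mm diameter, 10 g; it starts in the cup.
- marble4_center (a point): Centre of a green glass marble, 20 mm diameter, 10 g; it starts in the cup.
- marble5_center (a point): Centre of a green glass marble, 20 mm diameter, 10 g; it starts in the cup.
- marble6_center (a point): Centre of a green glass marble, 20 mm diameter, 10 g; it starts in the cup.
- marble7_center (a point): Centre of a green glass marble, 20 mm diameter, 10 g; it starts in the cup.

How it is judged:
On the way, in this order (a step that is already met when the one before it is completed fails the run):
1. All eight marbles have been poured into the pan, the cup held up in the fingers (x of marble0_center in the frame of pan_floor between -0.062 and 0.062 m and y of marble0_center in the frame of pan_floor between -0.067 and 0.067 m and z of marble0_center in the frame of pan_floor between 0 and 0.032 m and x of marble1_center in the frame of pan_floor between -0.062 and 0.062 m and y of marble1_center in the frame of pan_floor between -0.067 and 0.067 m and z of marble1_center in the frame of pan_floor between 0 and 0.032 m and x of marble2_center in the frame of pan_floor between -0.062 and 0.062 m and y of marble2_center in the frame of pan_floor between -0.067 and 0.067 m and z of marble2_center in the frame of pan_floor between 0 and 0.032 m and x of marble3_center in the frame of pan_floor between -0.062 and 0.062 m and y of marble3_center in the frame of pan_floor between -0.067 and 0.067 m and z of marble3_center in the frame of pan_floor between 0 and 0.032 m and x of marble4_center in the frame of pan_floor between -0.062 and 0.062 m and y of marble4_center in the frame of pan_floor between -0.067 and 0.067 m and z of marble4_center in the frame of pan_floor between 0 and 0.032 m and x of marble5_center in the frame of pan_floor between -0.062 and 0.062 m and y of marble5_center in the frame of pan_floor between -0.067 and 0.067 m and z of marble5_center in the frame of pan_floor between 0 and 0.032 m and x of marble6_center in the frame of pan_floor between -0.062 and 0.062 m and y of marble6_center in the frame of pan_floor between -0.067 and 0.067 m and z of marble6_center in the frame of pan_floor between 0 and 0.032 m and x of marble7_center in the frame of pan_floor between -0.062 and 0.062 m and y of marble7_center in the frame of pan_floor between -0.067 and 0.067 m and z of marble7_center in the frame of pan_floor between 0 and 0.032 m and contact force between the fingers and cup above 0.5 N and height (world z) of cup above 0.09 m), for 0.1 s.
2. The cup stands upright on the table, let go (angle between cup's own z axis and vertical below 0.15 rad and height (world z) of cup below 0.008 m and contact force between the fingers and cup below 0.2 N), for 0.2 s.
3. The slot is aligned with the marks (within 0.14 rad) and the fastener let go, the cover still up (pressed less than 4 mm) (value of joint fastener between -0.14 and 0.14 rad and value of joint cover below 0.004 m and contact force between the fingers and fastener below 0.2 N), for 0.1 s.
At the end, for the whole second after the job is handed in: The fingers hold the cover pressed to within 3 mm of flush with more than 4 N, the fastener's slot is within 0.14 rad of the marks, all eight marbles lie in the pan, and the empty cup stands upright and untouched on the table (all of step 2 and x of marble0_center in the frame of pan_floor between -0.062 and 0.062 m and y of marble0_center in the frame of pan_floor between -0.067 and 0.067 m and z of marble0_center in the frame of pan_floor between 0 and 0.032 m and x of marble1_center in the frame of pan_floor between -0.062 and 0.062 m and y of marble1_center in the frame of pan_floor between -0.067 and 0.067 m and z of marble1_center in the frame of pan_floor between 0 and 0.032 m and x of marble2_center in the frame of pan_floor between -0.062 and 0.062 m and y of marble2_center in the frame of pan_floor between -0.067 and 0.067 m and z of marble2_center in the frame of pan_floor between 0 and 0.032 m and x of marble3_center in the frame of pan_floor between -0.062 and 0.062 m and y of marble3_center in the frame of pan_floor between -0.067 and 0.067 m and z of marble3_center in the frame of pan_floor between 0 and 0.032 m and x of marble4_center in the frame of pan_floor between -0.062 and 0.062 m and y of marble4_center in the frame of pan_floor between -0.067 and 0.067 m and z of marble4_center in the frame of pan_floor between 0 and 0.032 m and x of marble5_center in the frame of pan_floor between -0.062 and 0.062 m and y of marble5_center in the frame of pan_floor between -0.067 and 0.067 m and z of marble5_center in the frame of pan_floor between 0 and 0.032 m and x of marble6_center in the frame of pan_floor between -0.062 and 0.062 m and y of marble6_center in the frame of pan_floor between -0.067 and 0.067 m and z of marble6_center in the frame of pan_floor between 0 and 0.032 m and x of marble7_center in the frame of pan_floor between -0.062 and 0.062 m and y of marble7_center in the frame of pan_floor between -0.067 and 0.067 m and z of marble7_center in the frame of pan_floor between 0 and 0.032 m and value of joint fastener between -0.14 and 0.14 rad and value of joint cover above 0.007 m and contact force between the fingers and cover above 4 N and linear speed of cup below 0.02 m/s); the arm keeps its last pose, push and grip.
It fails at once if The tape roll is shoved aside by more than 30 mm (distance of tape_roll from where it was at the start of the episode above 0.03 m).
It fails at once if The tile tub is shoved aside by more than 30 mm (distance of tile_tub from where it was at the start of the episode above 0.03 m).
It fails at once if The glue jar is shoved aside by more than 30 mm (distance of glue_jar from where it was at the start of the episode above 0.03 m).
It also fails if it takes over 61 s, if anything falls off the work surface, if the arm or the gripper's body presses on something with over 40 N, if the wrist force passes 120 N, or if a joint passes its speed limit or range.

## Working session

There is one attempt and no reset: what is moved stays moved. The work goes in short steps, Python scripts to look and compute and a tool call to move; the robot and the scene stay as the last step left them, time stands still between calls to the robot, and variables do not carry over. Pictures are saved under pics/ and viewed, at most 10 in all, crops included, and the job is handed in when it is done.

Besides the shell and the picture viewer there is one more tool, called as name(argument=value, ...), one argument or row to a line, values as JSON. play_rows: Moves the arm, as the interface text tells. Its arguments: {"type":"object","properties":{"rows":{"type":"array","items":{"type":"array","items":{"type":"number"}}},"grip_force":{"type":"number"}},"required":["rows"]}

```bash
ls; mkdir -p pics
cat > h.py <<'E'
import numpy as np, cv2
from plant import status, cams, r, finder
from scipy.spatial.transform import Rotation as Ro
def w(cam,p):
    c=cams.camera_params(cam); return np.array(c["R"]).T@(np.array(p)-np.array(c["t"]))
def spot(cam,l,n=2):
    return [(round(d["score"],2),np.round(w(cam,d["at"]),3).tolist()) for d in finder.spot_in(cam,l)[:n]]
def K(c):
    f=240/np.tan(np.radians(c["vfov"])/2); return np.array([[f,0,c["cx"]],[0,f,c["cy"]],[0,0,1.]])
def px2w(cam,uv,z):
    c=cams.camera_params(cam); R=np.array(c["R"]);t=np.array(c["t"])
    u=cv2.undistortPoints(np.array(uv,float).reshape(-1,1,2),K(c),np.array(c["distortion"])).reshape(-1,2)
    d=np.c_[u,np.ones(len(u))]@R; o=-R.T@t
    return o+d*((z-o[2])/d[:,2])[:,None]
def snap(cam,name):
    im=cams.snapshot(cam); cv2.imwrite(f"pics/{name}.png",im[:,:,::-1]); return im
def st():
    s=status.get_state(); print(s["clock"],np.round(s["tool_pos"],4),np.round(Ro.from_quat(s["eef_rot"]).as_matrix(),3).tolist(),np.round(s["contact_force"],1),s["opening"],s["finger_force"]); return s
E
python3 - <<'E'
from h import *
a=snap("top","t0"); b=snap("side","s0")
for c in("top","side"):
  p=cams.camera_params(c); print(c,p["vfov"],np.round(-np.array(p["R"]).T@p["t"],2))
  for l in("leaf","cup","press_pad","fastener_grip","pan_floor","tape_roll","tile_tub","glue_jar"): print(l,spot(c,l))
st()
E
```

```text
pics
top 45.52980423081071 [0.42 0.   1.23]
leaf [(0.92, [0.535, -0.013, 0.075]), (0.56, [0.478, 0.355, 0.039])]
cup [(0.78, [0.492, 0.364, 0.071])]
press_pad [(0.82, [0.529, -0.014, 0.089])]
fastener_grip [(0.85, [0.518, -0.061, 0.094])]
pan_floor [(0.84, [0.536, -0.012, 0.087])]
tape_roll []
tile_tub [(0.95, [0.733, -0.268, 0.027])]
glue_jar [(0.76, [0.664, 0.263, 0.077]), (0.5, [0.532, -0.014, 0.075])]
side 47.74684336205659 [ 0.2  -0.99  0.67]
leaf [(0.73, [0.507, -0.085, 0.075])]
cup [(0.74, [0.484, 0.331, 0.07])]
press_pad [(0.85, [0.527, -0.048, 0.086])]
fastener_grip [(0.8, [0.511, -0.077, 0.103])]
pan_floor [(0.68, [0.527, -0.051, 0.083])]
tape_roll [(0.71, [0.459, -0.366, 0.02])]
tile_tub [(0.88, [0.726, -0.274, 0.031])]
glue_jar [(0.61, [0.66, 0.245, 0.056])]
0.9 [0.2112 0.5882 0.4048] [[-0.941, 0.338, 0.0], [0.338, 0.941, 0.0], [0.0, 0.0, -1.0]] [0.1 0.5 0. ] 1.0002145979240826 0.0
```

View pics/t0.png

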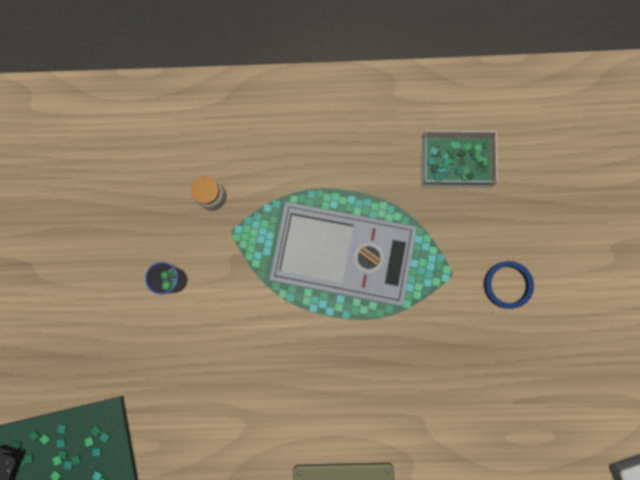

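View pics/s0.png

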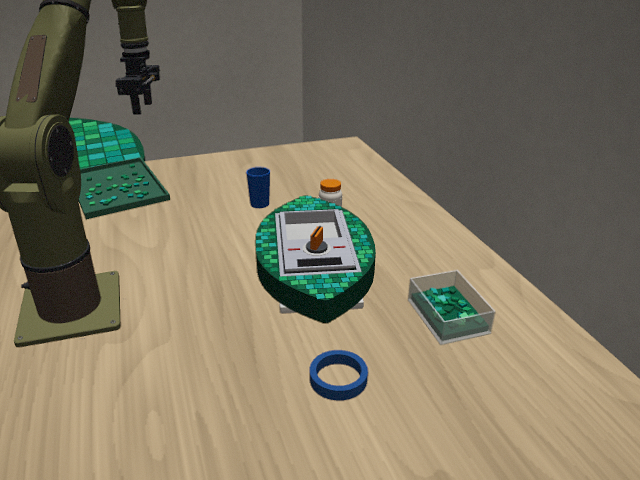

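The top view shows the leaf centred near (342,254), pan (317,247), fastener (369,257), pad (396,262), cup rim (162,278), jar (207,191), tub (459,158) and tape (508,285). The side view agrees with this: the cup is upright and the orange bar stands clear.

Run:
```python
from h import *
im=cv2.imread("pics/t0.png"); 
P=px2w("top",[[396,262],[369,257],[317,247]],.085); print("pad,fast,pan",P.round(4))
# black pad
g=im.max(2); m=np.zeros_like(g); m[230:295,380:412]=(g[230:295,380:412]<70)
n,l,s,c=cv2.connectedComponentsWithStats(m); i=1+s[1:,4].argmax(); print(s[i],c[i],cv2.minAreaRect(np.argwhere(l==i)[:,::-1].astype(np.float32)))
pp=px2w("top",[c[i]],.085)[0]; print("pad",pp.round(4))
# orange bar, red marks
hsv=cv2.cvtColor(im,cv2.COLOR_BGR2HSV); H,S,V=[hsv[...,k].astype(int) for k in range(3)]
z=np.zeros_like(g); z[215:300,350:385]=1
o=(z>0)&(H>5)&(H<22)&(S>110); rd=(z>0)&((H<5)|(H>172))&(S>90)
for nm,mm,zz in(("or",o,.127),("red",rd,.085)):
  q=np.argwhere(mm)[:,::-1].astype(float); print(nm,len(q),q.mean(0)); W=px2w("top",q,zz)[:,:2]; mu=W.mean(0); ev,E=np.linalg.eigh(np.cov((W-mu).T)); print(mu.round(4),np.degrees(np.arctan2(*E[::-1,1])), 4*np.sqrt(ev))
# cup rim
for rm in finder.regions_of("top","cup")[:1]:
  q=np.argwhere(rm["mask"])[:,::-1]; print("cup",q.min(0),q.max(0),q.mean(0))
print(px2w("top",[[162,278]],.1).round(4))
cv2.imwrite("pics/c0.png",np.hstack([cv2.resize(im[195:315,260:420],None,fx=3.5,fy=3.5,interpolation=2),cv2.resize(im[248:308,132:192],(220,220),interpolation=2).repeat(1,0) if 0 else cv2.copyMakeBorder(cv2.resize(im[253:303,137:187],(230,230),interpolation=2),0,190,0,0,0)]))
```

```text
pad,fast,pan [[ 0.5084 -0.118   0.085 ]
 [ 0.52   -0.0645  0.085 ]
 [ 0.5434  0.0392  0.085 ]]
[386 241  19  44 483] [395.00414079 262.55486542] ((395.0519714355469, 262.4639892578125), (11.538111686706543, 42.21696853637695), 10.30484676361084)
pad [ 0.5073 -0.1159  0.085 ]
or 74 [369.35135135 256.32432432]
[ 0.5177 -0.0628] 54.93348688772448 [0.0209546  0.04248225]
red 20 [367.45 261.85]
[ 0.5106 -0.0611] 167.42137140636942 [0.0024821  0.19337299]
cup [145 261] [186 292] [163.69066667 277.29466667]
[[0.4895 0.3481 0.1   ]]
```

View pics/c0.png

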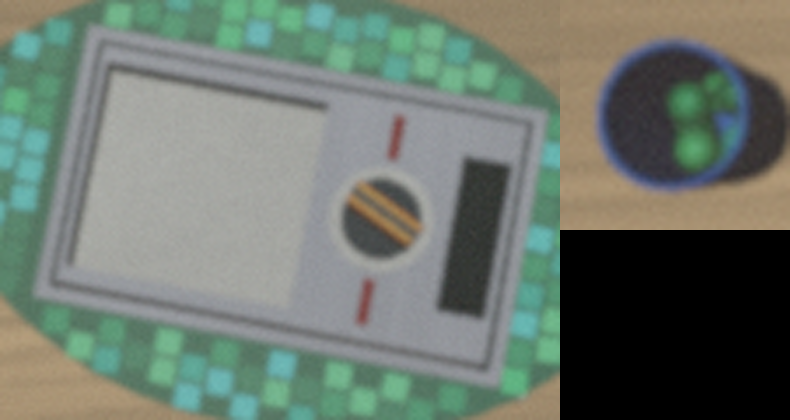

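The crop gives slot ≈55° in world, cover yaw ≈ -12°, fastener (0.519,-0.064), pan (0.542,0.041), pad (0.508,-0.116) and cup (0.490,0.348). I'll grip the cup from the side with the tool near-horizontal, then pour by pitching the tool down past vertical.

```bash
cat >> h.py <<'E'
def Rt(psi,p,flip=False):
    "tool z at azimuth psi, p deg below horizontal, y horizontal, pitching down = +turn about y"
    a,b=np.radians([psi,p]); z=np.array([np.cos(a)*np.cos(b),np.sin(a)*np.cos(b),-np.sin(b)])
    y=np.array([-np.sin(a),np.cos(a),0]); 
    if flip: y=-y
    return np.c_[np.cross(y,z),y,z]
def plan(G,R,n,op,off=.147,pose=None,pr=True):
    "rows bringing grasp point to G with rotation R"
    s=status.get_state()
    P,Q=pose if pose else (np.array(s["tool_pos"]),Ro.from_quat(s["eef_rot"]).as_matrix())
    T=np.array(G)-off*R[:,2]; rv=np.degrees(Ro.from_matrix(Q.T@R).as_rotvec()).round(0)/n
    rv=rv.round(1); G0=P+off*Q[:,2]; rows=[]
    for k in range(n):
        Qn=Q@Ro.from_rotvec(np.radians(rv)).as_matrix()
        Pn=G0+(np.array(G)-G0)*(k+1)/n-off*Qn[:,2]
        d=(Q.T@(Pn-P)).round(3); P=P+Q@d; Q=Qn; rows.append([op,*d.tolist(),*rv.tolist()])
    if pr: print(rows,"max",max(np.linalg.norm(x[1:4]) for x in rows),"end grasp",(P+off*Q[:,2]).round(4))
    return P,Q
cup=np.array([.4895,.348]); pan=np.array([.542,.041]); fas=np.array([.519,-.064]); pad=np.array([.508,-.116])
E
python3 - <<'E'
from h import *
print(status.get_state()["q"])
R=Rt(-45,25); plan([cup[0]-.1*.707,cup[1]+.1*.707,.2],R,8,100)
E
```

```text
[-1.19218233  0.68911203 -0.19462121  1.56528884  0.15735401  0.90249511
 -0.21508645]
[[100, -0.011, -0.006, 0.009, 1.8, -8.0, 2.8], [100, -0.011, -0.004, 0.013, 1.8, -8.0, 2.8], [100, -0.009, -0.003, 0.018, 1.8, -8.0, 2.8], [100, -0.006, -0.0, 0.022, 1.8, -8.0, 2.8], [100, -0.004, 0.001, 0.026, 1.8, -8.0, 2.8], [100, -0.0, 0.004, 0.028, 1.8, -8.0, 2.8], [100, 0.004, 0.005, 0.032, 1.8, -8.0, 2.8], [100, 0.008, 0.007, 0.033, 1.8, -8.0, 2.8]] max 0.03466987164671943 end grasp [0.4184 0.4189 0.2002]
```

play_rows(
  rows=[
    [100,-0.011,-0.006,0.009,1.8,-8,2.8],
    [100,-0.011,-0.004,0.013,1.8,-8,2.8],
    [100,-0.009,-0.003,0.018,1.8,-8,2.8],
    [100,-0.006,0,0.022,1.8,-8,2.8],
    [100,-0.004,0.001,0.026,1.8,-8,2.8],
    [100,0,0.004,0.028,1.8,-8,2.8],
    [100,0.004,0.005,0.032,1.8,-8,2.8],
    [100,0.008,0.007,0.033,1.8,-8,2.8],
  ],
)

```text
clock: 1.95
tool_pos: [0.3239, 0.5137, 0.2613]
eef_rot: [0.322, 0.778, -0.206, 0.498]
contact_force: [-0.6, 0.1, 0.1]
opening: 1.0
finger_force: 0.0
```

Run:
```python
from h import *
s=st(); print(np.round(s["q"],3)); R=Ro.from_quat(s["eef_rot"]).as_matrix(); print("G",s["tool_pos"]+.147*R[:,2])
```

```text
1.95 [0.3239 0.5137 0.2613] [[-0.296, 0.707, 0.643], [0.296, 0.708, -0.642], [-0.908, 0.0, -0.418]] [-0.6  0.1  0.1] 0.999850640193805 0.0
[-1.532  1.107  0.463  1.61   0.653  1.144 -0.893]
G [0.41841945 0.41934508 0.19982902]
```

play_rows(
  rows=[
    [100,0.03,0,0.014,0,0,0],
    [100,0.03,0,0.014,0,0,0],
    [100,0.03,0,0.014,0,0,0],
    [100,0.03,0,0.013,0,0,0],
    [100,0,0,0,0,0,0],
  ],
)

```text
clock: 2.58
tool_pos: [0.3226, 0.5131, 0.1276]
eef_rot: [0.321, 0.779, -0.208, 0.496]
contact_force: [0.7, 0.1, 0.2]
opening: 1.003
finger_force: 0.0
```

Run:
```python
from h import *
s=st(); print(np.round(s["q"],3)); R=Ro.from_quat(s["eef_rot"]).as_matrix(); G=s["tool_pos"]+.147*R[:,2];print("G",G)
snap("top","t1");snap("side","s1"); 
for c in("top","side"): print(spot(c,"cup"))
print(R.T@np.r_[cup-G[:2],0.069-G[2]])
i=cv2.imread("pics/t1.png")[200:320,90:250];j=cv2.imread("pics/s1.png")[130:250,180:340]
cv2.imwrite("pics/c1.png",cv2.resize(np.hstack([i,j]),None,fx=2.5,fy=2.5,interpolation=2))
```

```text
2.575 [0.3226 0.5131 0.1276] [[-0.301, 0.707, 0.64], [0.294, 0.708, -0.642], [-0.907, -0.005, -0.421]] [0.7 0.1 0.2] 1.0028237972226235 0.0
[-1.516  1.32   0.425  1.553  0.628  1.047 -1.009]
G [0.41671728 0.41868305 0.06567842]
[(0.69, [0.488, 0.364, 0.07]), (0.5, [0.518, -0.063, 0.095])]
[(0.72, [0.484, 0.33, 0.071])]
[-0.04572238  0.00138387  0.09062008]
```

View pics/c1.png

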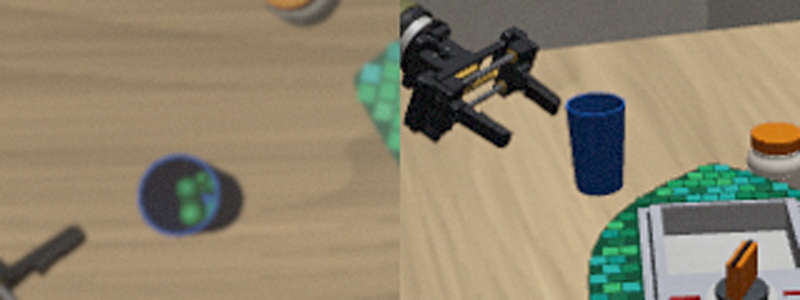

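Cup upright and unmoved, open fingers straddle its line. Advance and close.

play_rows(
  rows=[
    [100,-0.011,0,0.022,0,0,0],
    [100,-0.011,0.001,0.022,0,0,0],
    [100,-0.011,0,0.022,0,0,0],
    [100,-0.011,0,0.021,0,0,0],
    [0,0,0,0,0,0,0],
    [0,0,0,0,0,0,0],
    [0,0,0,0,0,0,0],
    [0,0,0,0,0,0,0],
  ],
  grip_force=15,
)

```text
clock: 3.78
tool_pos: [0.3926, 0.4462, 0.1334]
eef_rot: [0.322, 0.779, -0.206, 0.497]
contact_force: [-0.6, 1.2, 1.4]
opening: 0.715
finger_force: 14.7
```

Run:
```python
from h import *
s=st(); R=Ro.from_quat(s["eef_rot"]).as_matrix(); G=s["tool_pos"]+.147*R[:,2];print("G",G)
plan([G[0],G[1],.2],Rt(-45,25),3,0)
```

```text
3.775 [0.3926 0.4462 0.1334] [[-0.299, 0.706, 0.642], [0.297, 0.708, -0.64], [-0.907, -0.001, -0.421]] [-0.6  1.2  1.4] 0.7152676415714686 14.708656510520086
G [0.48697122 0.35210781 0.07146877]
[[0, -0.039, -0.0, -0.018, 0.0, 0.0, 0.0], [0, -0.039, -0.0, -0.018, 0.0, 0.0, 0.0], [0, -0.039, -0.0, -0.018, 0.0, 0.0, 0.0]] max 0.04295346318982906 end grasp [0.4873 0.3519 0.2003]
```

play_rows(
  rows=[
    [0,-0.025,0,-0.012,0,0,0],
    [0,-0.039,0,-0.018,0,0,0],
    [0,-0.039,0,-0.018,0,0,0],
    [0,-0.014,0,-0.006,0,0,0],
  ],
  grip_force=18,
)

```text
clock: 4.28
tool_pos: [0.3936, 0.4456, 0.2641]
eef_rot: [0.323, 0.779, -0.205, 0.497]
contact_force: [0.0, 0.3, -2.6]
opening: 0.715
finger_force: 17.9
```

Run:
```python
from h import *
s=st(); print(s["q"])
plan([.508,.075,.19],Rt(-45,60),8,0)
```

```text
4.275 [0.3936 0.4456 0.2641] [[-0.298, 0.707, 0.642], [0.299, 0.707, -0.64], [-0.907, 0.002, -0.422]] [ 0.   0.3 -2.6] 0.7146034685679982 17.86997396069637
[-1.43501782  1.09450601  0.52834698  1.72513635  0.75250049  0.96393991
 -0.91226281]
[[0, -0.021, -0.023, 0.025, 0.0, 4.4, -0.0], [0, -0.023, -0.022, 0.024, 0.0, 4.4, -0.0], [0, -0.024, -0.023, 0.023, 0.0, 4.4, -0.0], [0, -0.027, -0.023, 0.022, 0.0, 4.4, -0.0], [0, -0.028, -0.022, 0.021, 0.0, 4.4, -0.0], [0, -0.029, -0.023, 0.019, 0.0, 4.4, -0.0], [0, -0.031, -0.023, 0.018, 0.0, 4.4, -0.0], [0, -0.032, -0.022, 0.016, 0.0, 4.4, -0.0]] max 0.042591078878093706 end grasp [0.5082 0.0754 0.1902]
```

play_rows(
  rows=[
    [0,-0.021,-0.023,0.025,0,4.4,0],
    [0,-0.023,-0.022,0.024,0,4.4,0],
    [0,-0.024,-0.023,0.023,0,4.4,0],
    [0,-0.027,-0.023,0.022,0,4.4,0],
    [0,-0.028,-0.022,0.021,0,4.4,0],
    [0,-0.029,-0.023,0.019,0,4.4,0],
    [0,-0.031,-0.023,0.018,0,4.4,0],
    [0,-0.032,-0.022,0.016,0,4.4,0],
  ],
)

```text
clock: 5.28
tool_pos: [0.4559, 0.1261, 0.3159]
eef_rot: [0.369, 0.893, -0.099, 0.237]
contact_force: [0.3, -0.3, -2.1]
opening: 0.721
finger_force: 18.0
```

Run:
```python
from h import *
s=st(); print(s["q"])
plan([.508,.075,.142],Rt(-45,85),6,0)
```

```text
5.275 [0.4559 0.1261 0.3159] [[-0.616, 0.706, 0.349], [0.612, 0.708, -0.352], [-0.496, -0.003, -0.868]] [ 0.3 -0.3 -2.1] 0.7205042378478634 17.97280744114687
[-0.8478317   0.74595904  0.52758499  2.23262487  1.13080477  0.15902013
 -0.7990038 ]
[[0, -0.007, 0.0, 0.007, -0.0, 4.2, 0.0], [0, -0.007, 0.0, 0.007, -0.0, 4.2, 0.0], [0, -0.008, 0.001, 0.008, -0.0, 4.2, 0.0], [0, -0.009, -0.0, 0.008, -0.0, 4.2, 0.0], [0, -0.009, -0.0, 0.008, -0.0, 4.2, 0.0], [0, -0.009, 0.0, 0.008, -0.0, 4.2, 0.0]] max 0.012041594578792296 end grasp [0.5076 0.0752 0.1416]
```

play_rows(
  rows=[
    [0,-0.007,0,0.007,0,4.2,0],
    [0,-0.007,0,0.007,0,4.2,0],
    [0,-0.008,0,0.008,0,4.2,0],
    [0,-0.009,0,0.008,0,4.2,0],
    [0,-0.009,0,0.008,0,4.2,0],
    [0,-0.009,0,0.008,0,4.2,0],
  ],
)

```text
clock: 6.02
tool_pos: [0.4999, 0.0827, 0.2887]
eef_rot: [0.383, 0.923, -0.016, 0.037]
contact_force: [-0.2, -0.8, 0.8]
opening: 0.72
finger_force: 17.6
```

Run:
```python
from h import *
s=st(); print(s["q"]); R=Ro.from_quat(s["eef_rot"]).as_matrix(); G=s["tool_pos"]+.147*R[:,2];print("G",G)
p=plan([.508,.075,.142],Rt(-45,115),8,0)
plan([.508,.075,.142],Rt(-45,150),8,0,pose=p)
```

```text
6.025 [0.4999 0.0827 0.2887] [[-0.704, 0.708, 0.055], [0.706, 0.706, -0.058], [-0.08, -0.002, -0.997]] [-0.2 -0.8  0.8] 0.7204715599431606 17.646308609619155
[-0.10050783  0.73119295 -0.28692836  2.03940464  0.65670977  0.43896319
 -0.13361841]
G [0.50801172 0.07412464 0.14221357]
[[0, -0.01, 0.0, 0.0, -0.0, 3.8, -0.0], [0, -0.009, 0.0, 0.001, -0.0, 3.8, -0.0], [0, -0.01, 0.0, 0.0, -0.0, 3.8, -0.0], [0, -0.01, 0.0, 0.0, -0.0, 3.8, -0.0], [0, -0.009, 0.0, 0.001, -0.0, 3.8, -0.0], [0, -0.01, 0.0, 0.0, -0.0, 3.8, -0.0], [0, -0.01, 0.001, 0.001, -0.0, 3.8, -0.0], [0, -0.009, -0.0, -0.0, -0.0, 3.8, -0.0]] max 0.010099504938362078 end grasp [0.508  0.0755 0.142 ]
[[0, -0.011, -0.0, 0.0, -0.0, 4.2, -0.0], [0, -0.011, -0.0, 0.001, -0.0, 4.2, -0.0], [0, -0.01, -0.0, 0.0, -0.0, 4.2, -0.0], [0, -0.011, -0.0, 0.001, -0.0, 4.2, -0.0], [0, -0.011, -0.0, -0.0, -0.0, 4.2, -0.0], [0, -0.011, -0.0, 0.0, -0.0, 4.2, -0.0], [0, -0.011, -0.0, 0.001, -0.0, 4.2, -0.0], [0, -0.01, -0.0, -0.0, -0.0, 4.2, -0.0]] max 0.01104536101718726 end grasp [0.5081 0.0754 0.1423]
```

play_rows(
  rows=[
    [0,-0.01,0,0,0,3.8,0],
    [0,-0.009,0,0.001,0,3.8,0],
    [0,-0.01,0,0,0,3.8,0],
    [0,-0.01,0,0,0,3.8,0],
    [0,-0.009,0,0.001,0,3.8,0],
    [0,-0.01,0,0,0,3.8,0],
    [0,-0.01,0,0.001,0,3.8,0],
    [0,-0.009,0,0,0,3.8,0],
  ],
)

```text
clock: 7.02
tool_pos: [0.5521, 0.03, 0.2736]
eef_rot: [0.373, 0.9, 0.084, -0.207]
contact_force: [-0.5, 0.5, -1.5]
opening: 0.715
finger_force: 18.0
```

Run:
```python
from h import *
s=st(); print(s["q"]); R=Ro.from_quat(s["eef_rot"]).as_matrix(); G=s["tool_pos"]+.147*R[:,2];print("G",G)
snap("side","s2"); cv2.imwrite("pics/c2.png",cv2.resize(cv2.imread("pics/s2.png")[130:330,190:430],None,fx=2.5,fy=2.5))
```

```text
7.025 [0.5521 0.03   0.2736] [[-0.635, 0.707, -0.31], [0.637, 0.707, 0.307], [0.437, -0.003, -0.9]] [-0.5  0.5 -1.5] 0.7153376642022936 17.97857503494015
[ 0.35699862  0.96194821 -0.74661753  1.73118036  0.27896164  0.89665081
  0.36579488]
G [0.50650745 0.07513133 0.14130236]
```

View pics/c2.png

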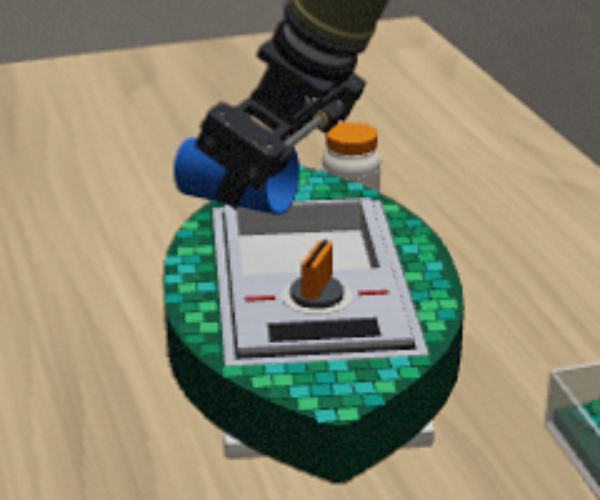

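Cup is at about 90° with its mouth over the pan's far-left part and nothing spilled. Continue tilting.

play_rows(
  rows=[
    [0,-0.011,0,0,0,4.2,0],
    [0,-0.011,0,0.001,0,4.2,0],
    [0,-0.01,0,0,0,4.2,0],
    [0,-0.011,0,0.001,0,4.2,0],
    [0,-0.011,0,0,0,4.2,0],
    [0,-0.011,0,0,0,4.2,0],
    [0,-0.011,0,0.001,0,4.2,0],
    [0,-0.01,0,0,0,4.2,0],
  ],
)

```text
clock: 8.07
tool_pos: [0.5964, -0.0138, 0.2164]
eef_rot: [0.333, 0.802, 0.188, -0.458]
contact_force: [0.3, -0.4, -1.6]
opening: 0.717
finger_force: 17.9
```

Run:
```python
from h import *
s=st(); print(s["q"]); R=Ro.from_quat(s["eef_rot"]).as_matrix(); G=s["tool_pos"]+.147*R[:,2];print("G",G)
snap("side","s3"); cv2.imwrite("pics/c3.png",cv2.resize(cv2.imread("pics/s3.png")[130:330,190:430],None,fx=2.5,fy=2.5))
```

```text
8.075 [ 0.5964 -0.0138  0.2164] [[-0.358, 0.707, -0.61], [0.362, 0.707, 0.607], [0.861, -0.003, -0.509]] [ 0.3 -0.4 -1.6] 0.7172129022773015 17.92798855851288
[ 0.48520808  1.28070187 -0.8799748   1.39467788  0.03432723  1.38292562
  0.5656257 ]
G [0.50674314 0.07547126 0.14156048]
```

View pics/c3.png

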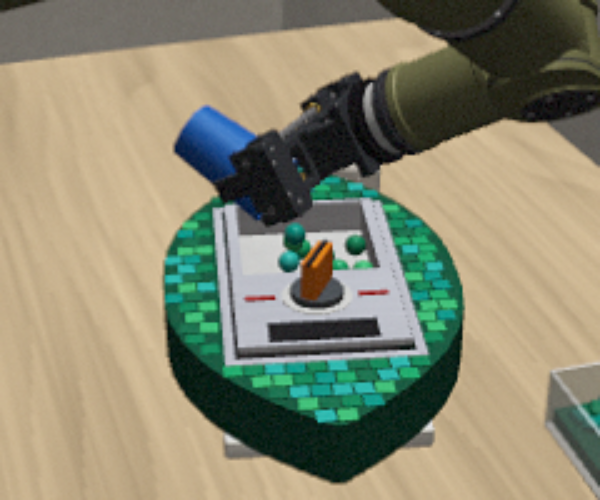

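Marbles are in the pan and the cup is almost inverted. I'll tilt a little further and let them settle.

play_rows(
  rows=[
    [0,-0.011,0,0,0,4.2,0],
    [0,-0.011,0,0,0,4.2,0],
    [0,0,0,0,0,0,0],
    [0,0,0,0,0,0,0],
    [0,0,0,0,0,0,0],
    [0,0,0,0,0,0,0],
  ],
)

```text
clock: 8.88
tool_pos: [0.604, -0.021, 0.1993]
eef_rot: [0.318, 0.768, 0.212, -0.514]
contact_force: [0.8, -0.1, -0.5]
opening: 0.719
finger_force: 17.9
```

Run:
```python
from h import *
s=st(); R=Ro.from_quat(s["eef_rot"]).as_matrix(); G=s["tool_pos"]+.147*R[:,2];print("G",G)
p=plan([.5,.10,.20],Rt(-45,115),6,0)
p=plan([.487,.352,.2],Rt(-45,25),10,0,pose=p)
```

```text
8.875 [ 0.604  -0.021   0.1993] [[-0.269, 0.707, -0.654], [0.27, 0.708, 0.653], [0.925, -0.001, -0.381]] [ 0.8 -0.1 -0.5] 0.7193370396079147 17.920527909664088
G [0.50775918 0.07497759 0.14330127]
[[0, 0.029, 0.002, 0.001, -0.0, -7.2, -0.0], [0, 0.028, 0.002, 0.0, -0.0, -7.2, -0.0], [0, 0.029, 0.002, -0.001, -0.0, -7.2, -0.0], [0, 0.027, 0.002, -0.003, -0.0, -7.2, -0.0], [0, 0.028, 0.002, -0.004, -0.0, -7.2, -0.0], [0, 0.026, 0.002, -0.005, -0.0, -7.2, -0.0]] max 0.029086079144497977 end grasp [0.5003 0.0995 0.2001]
[[0, 0.04, 0.017, 0.01, -0.0, -8.9, 0.0], [0, 0.041, 0.017, 0.006, -0.0, -8.9, 0.0], [0, 0.041, 0.017, 0.004, -0.0, -8.9, 0.0], [0, 0.042, 0.017, 0.001, -0.0, -8.9, 0.0], [0, 0.041, 0.017, -0.002, -0.0, -8.9, 0.0], [0, 0.04, 0.017, -0.004, -0.0, -8.9, 0.0], [0, 0.039, 0.016, -0.008, -0.0, -8.9, 0.0], [0, 0.038, 0.017, -0.009, -0.0, -8.9, 0.0], [0, 0.036, 0.017, -0.012, -0.0, -8.9, 0.0], [0, 0.033, 0.017, -0.014, -0.0, -8.9, 0.0]] max 0.04532107677449864 end grasp [0.4868 0.3518 0.1999]
```

play_rows(
  rows=[
    [0,0.029,0.002,0.001,0,-7.2,0],
    [0,0.028,0.002,0,0,-7.2,0],
    [0,0.029,0.002,-0.001,0,-7.2,0],
    [0,0.027,0.002,-0.003,0,-7.2,0],
    [0,0.028,0.002,-0.004,0,-7.2,0],
    [0,0.026,0.002,-0.005,0,-7.2,0],
  ],
)

```text
clock: 9.62
tool_pos: [0.5428, 0.057, 0.3348]
eef_rot: [0.374, 0.903, 0.08, -0.194]
contact_force: [-0.7, 0.1, -0.6]
opening: 0.719
finger_force: 17.9
```

Run:
```python
from h import *
s=st(); R=Ro.from_quat(s["eef_rot"]).as_matrix(); G=s["tool_pos"]+.147*R[:,2];print("G",G)
p=plan([.495,.22,.2],Rt(-45,75),8,0)
```

```text
9.625 [0.5428 0.057  0.3348] [[-0.645, 0.707, -0.291], [0.645, 0.707, 0.29], [0.411, -0.0, -0.912]] [-0.7  0.1 -0.6] 0.7186824761478293 17.94956487035961
G [0.50012715 0.09967366 0.20071892]
[[0, 0.023, 0.01, 0.005, -0.0, -4.9, 0.0], [0, 0.023, 0.01, 0.004, -0.0, -4.9, 0.0], [0, 0.023, 0.011, 0.004, -0.0, -4.9, 0.0], [0, 0.023, 0.01, 0.002, -0.0, -4.9, 0.0], [0, 0.024, 0.01, 0.002, -0.0, -4.9, 0.0], [0, 0.024, 0.01, 0.0, -0.0, -4.9, 0.0], [0, 0.023, 0.01, 0.0, -0.0, -4.9, 0.0], [0, 0.024, 0.01, -0.001, -0.0, -4.9, 0.0]] max 0.026076809620810597 end grasp [0.4946 0.2198 0.1997]
```

play_rows(
  rows=[
    [0,0.023,0.01,0.005,0,-4.9,0],
    [0,0.023,0.01,0.004,0,-4.9,0],
    [0,0.023,0.011,0.004,0,-4.9,0],
    [0,0.023,0.01,0.002,0,-4.9,0],
    [0,0.024,0.01,0.002,0,-4.9,0],
    [0,0.024,0.01,0,0,-4.9,0],
    [0,0.023,0.01,0,0,-4.9,0],
    [0,0.024,0.01,-0.001,0,-4.9,0],
  ],
)

```text
clock: 10.62
tool_pos: [0.4675, 0.2469, 0.3416]
eef_rot: [0.379, 0.916, -0.05, 0.119]
contact_force: [0.2, -0.2, -1.1]
opening: 0.716
finger_force: 18.0
```

Run:
```python
from h import *
s=st(); print(s["q"]);R=Ro.from_quat(s["eef_rot"]).as_matrix(); G=s["tool_pos"]+.147*R[:,2];print("G",G)
p=plan([.487,.352,.2],Rt(-45,25),8,0)
snap("top","t4"); cv2.imwrite("pics/c4.png",cv2.resize(cv2.imread("pics/t4.png")[180:330,220:460],None,fx=3,fy=3,interpolation=2))
```

```text
10.625 [0.4675 0.2469 0.3416] [[-0.684, 0.707, 0.181], [0.683, 0.707, -0.181], [-0.256, -0.0, -0.967]] [ 0.2 -0.2 -1.1] 0.7158553173332254 17.950948534853524
[-0.50028569  0.65957651 -0.24286127  1.95311805  0.714383    0.64639386
 -0.50627796]
G [0.49404494 0.22030621 0.19948056]
[[0, 0.028, 0.011, -0.002, -0.0, -6.2, 0.0], [0, 0.027, 0.011, -0.004, -0.0, -6.2, 0.0], [0, 0.027, 0.011, -0.005, -0.0, -6.2, 0.0], [0, 0.026, 0.011, -0.006, -0.0, -6.2, 0.0], [0, 0.025, 0.011, -0.007, -0.0, -6.2, 0.0], [0, 0.025, 0.011, -0.008, -0.0, -6.2, 0.0], [0, 0.023, 0.011, -0.008, -0.0, -6.2, 0.0], [0, 0.022, 0.011, -0.01, -0.0, -6.2, 0.0]] max 0.030149626863362672 end grasp [0.4869 0.3518 0.2001]
```

View pics/c4.png

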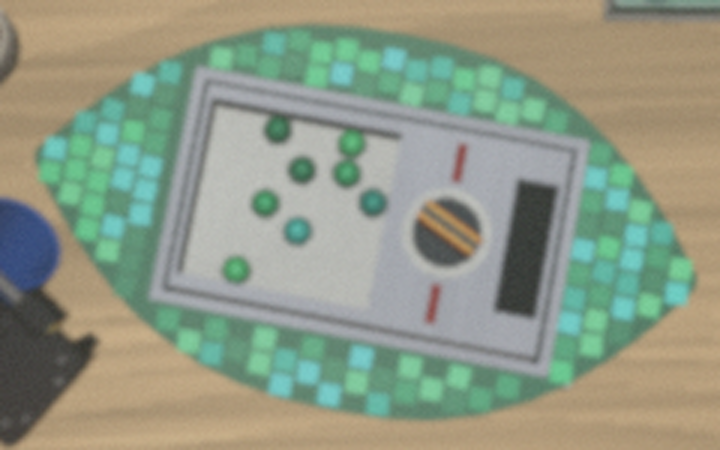

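All eight marbles are in the pan (crop: 278,128; 352,143; 302,169; 347,173; 265,203; 373,203; 298,231; 236,270). Return the cup.

play_rows(
  rows=[
    [0,0.028,0.011,-0.002,0,-6.2,0],
    [0,0.027,0.011,-0.004,0,-6.2,0],
    [0,0.027,0.011,-0.005,0,-6.2,0],
    [0,0.026,0.011,-0.006,0,-6.2,0],
    [0,0.025,0.011,-0.007,0,-6.2,0],
    [0,0.025,0.011,-0.008,0,-6.2,0],
    [0,0.023,0.011,-0.008,0,-6.2,0],
    [0,0.022,0.011,-0.01,0,-6.2,0],
  ],
)

```text
clock: 11.68
tool_pos: [0.3936, 0.4451, 0.2627]
eef_rot: [0.324, 0.782, -0.205, 0.491]
contact_force: [0.1, 0.9, -0.3]
opening: 0.717
finger_force: 17.9
```

Run:
```python
from h import *
s=st(); print(s["q"]);R=Ro.from_quat(s["eef_rot"]).as_matrix(); G=s["tool_pos"]+.147*R[:,2];print("G",G)
p=plan([.487,.352,.08],Rt(-45,25),4,0)
p=plan([.487,.352,.0725],Rt(-45,25),2,0,pose=p)
```

```text
11.675 [0.3936 0.4451 0.2627] [[-0.308, 0.708, 0.636], [0.305, 0.706, -0.639], [-0.901, -0.003, -0.433]] [ 0.1  0.9 -0.3] 0.7172076203824004 17.920462478869013
[-1.24029537  1.02040654  0.15539271  1.7146717   0.97985591  1.19972277
 -1.10359053]
G [0.48701438 0.3512283  0.19899723]
[[0, 0.027, 0.0, 0.013, -0.0, -0.2, 0.0], [0, 0.028, 0.0, 0.012, -0.0, -0.2, 0.0], [0, 0.027, 0.001, 0.013, -0.0, -0.2, 0.0], [0, 0.028, -0.0, 0.013, -0.0, -0.2, 0.0]] max 0.030870698080866264 end grasp [0.4873 0.3518 0.0796]
[[0, 0.003, -0.0, 0.001, -0.0, 0.0, 0.0], [0, 0.004, -0.0, 0.002, -0.0, 0.0, 0.0]] max 0.004472135954999579 end grasp [0.4871 0.3519 0.072 ]
```

play_rows(
  rows=[
    [0,0.027,0,0.013,0,-0.2,0],
    [0,0.028,0,0.012,0,-0.2,0],
    [0,0.027,0,0.013,0,-0.2,0],
    [0,0.028,0,0.013,0,-0.2,0],
    [0,0.003,0,0.001,0,0,0],
    [0,0.004,0,0.002,0,0,0],
    [0,0,0,0,0,0,0],
  ],
)

```text
clock: 12.55
tool_pos: [0.3934, 0.4453, 0.1356]
eef_rot: [0.323, 0.779, -0.206, 0.497]
contact_force: [0.1, 0.4, -0.8]
opening: 0.713
finger_force: 17.9
```

Run:
```python
from h import *
s=st(); R=Ro.from_quat(s["eef_rot"]).as_matrix(); G=s["tool_pos"]+.147*R[:,2];print("G",G)
```

```text
12.55 [0.3934 0.4453 0.1356] [[-0.298, 0.708, 0.641], [0.298, 0.706, -0.642], [-0.907, -0.001, -0.421]] [ 0.1  0.4 -0.8] 0.7126358973451233 17.904988046066137
G [0.48761988 0.35089367 0.07369966]
```

play_rows(
  rows=[
    [0,0.002,0,0.001,0,0,0],
    [0,0.001,0,0,0,0,0],
    [0,0,0,0,0,0,0],
  ],
)

```text
clock: 12.92
tool_pos: [0.3942, 0.4446, 0.1339]
eef_rot: [0.323, 0.777, -0.207, 0.5]
contact_force: [-0.1, -1.3, 7.0]
opening: 0.719
finger_force: 17.8
```

Contact with the table (7 N up). Open and back off.

play_rows(
  rows=[
    [100,-0.001,0,0,0,0,0],
    [100,0,0,0,0,0,0],
    [100,0,0,0,0,0,0],
    [100,0.005,0,-0.011,0,0,0],
    [100,0.01,0,-0.021,0,0,0],
    [100,0.011,0,-0.022,0,0,0],
    [100,0.011,0,-0.022,0,0,0],
    [100,0.011,0,-0.022,0,0,0],
  ],
)

```text
clock: 13.92
tool_pos: [0.3141, 0.5241, 0.1298]
eef_rot: [0.322, 0.779, -0.206, 0.497]
contact_force: [0.7, -1.0, -0.1]
opening: 1.001
finger_force: 0.0
```

Run:
```python
from h import *
s=st(); print(s["q"]); R=Ro.from_quat(s["eef_rot"]).as_matrix(); G=s["tool_pos"]+.147*R[:,2];print("G",G)
snap("side","s5"); a=spot("side","cup"); snap("top","t5"); print(a,spot("top","cup"))
i=cv2.imread("pics/t5.png")[200:320,90:250];j=cv2.imread("pics/s5.png")[130:250,180:340]
cv2.imwrite("pics/c5.png",cv2.resize(np.hstack([i,j]),None,fx=2.5,fy=2.5,interpolation=2))
p=plan([.43,.42,.25],Rt(-45,40),5,100)
```

```text
13.925 [0.3141 0.5241 0.1298] [[-0.299, 0.706, 0.642], [0.297, 0.708, -0.641], [-0.907, -0.001, -0.421]] [ 0.7 -1.  -0.1] 1.0009289678525444 0.0
[-1.36303954  1.26517714  0.0924566   1.51948333  0.87336717  1.27568336
 -1.20360055]
G [0.40840216 0.42986144 0.06785957]
[(0.81, [0.494, 0.321, 0.068])] [(0.69, [0.5, 0.356, 0.056])]
[[100, -0.042, 0.002, -0.011, 0.0, 3.0, 0.0], [100, -0.042, 0.001, -0.014, 0.0, 3.0, 0.0], [100, -0.041, 0.002, -0.015, 0.0, 3.0, 0.0], [100, -0.04, 0.001, -0.016, 0.0, 3.0, 0.0], [100, -0.039, 0.002, -0.019, 0.0, 3.0, 0.0]] max 0.044283179650969055 end grasp [0.4298 0.4203 0.2498]
```

View pics/c5.png

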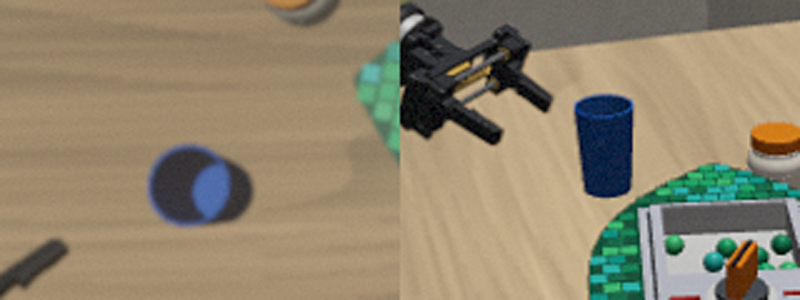

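The cup stands upright and empty, and the side crop shows the marbles in the pan. Now rise and go to the fastener.

play_rows(
  rows=[
    [100,-0.042,0.002,-0.011,0,3,0],
    [100,-0.042,0.001,-0.014,0,3,0],
    [100,-0.041,0.002,-0.015,0,3,0],
    [100,-0.04,0.001,-0.016,0,3,0],
    [100,-0.039,0.002,-0.019,0,3,0],
  ],
)

```text
clock: 14.75
tool_pos: [0.3519, 0.4979, 0.3455]
eef_rot: [0.347, 0.836, -0.164, 0.391]
contact_force: [0.4, -0.4, -0.7]
opening: 1.003
finger_force: 0.0
```

Run:
```python
from h import *
s=st(); print(s["q"])
p=plan([.50,.19,.25],Rt(-85,75),8,60)
p=plan([.519,-.064,.21],Rt(-125,90),8,60,pose=p)
```

```text
14.75 [0.3519 0.4979 0.3455] [[-0.453, 0.709, 0.541], [0.453, 0.705, -0.545], [-0.768, -0.002, -0.641]] [ 0.4 -0.4 -0.7] 1.003324700459675 0.0
[-1.22339144  0.85469022  0.01260235  1.61157527  0.81044017  1.26263358
 -0.92660488]
[[60, -0.028, -0.007, 0.021, 2.8, 4.2, 4.2], [60, -0.03, -0.005, 0.02, 2.8, 4.2, 4.2], [60, -0.032, -0.003, 0.019, 2.8, 4.2, 4.2], [60, -0.034, 0.0, 0.018, 2.8, 4.2, 4.2], [60, -0.036, 0.003, 0.017, 2.8, 4.2, 4.2], [60, -0.037, 0.005, 0.014, 2.8, 4.2, 4.2], [60, -0.038, 0.008, 0.013, 2.8, 4.2, 4.2], [60, -0.039, 0.01, 0.011, 2.8, 4.2, 4.2]] max 0.041737273509418416 end grasp [0.4998 0.1898 0.2499]
[[60, -0.034, 0.001, 0.013, 0.6, 1.9, 5.0], [60, -0.035, 0.004, 0.013, 0.6, 1.9, 5.0], [60, -0.035, 0.006, 0.011, 0.6, 1.9, 5.0], [60, -0.034, 0.009, 0.01, 0.6, 1.9, 5.0], [60, -0.034, 0.012, 0.01, 0.6, 1.9, 5.0], [60, -0.033, 0.014, 0.008, 0.6, 1.9, 5.0], [60, -0.033, 0.017, 0.007, 0.6, 1.9, 5.0], [60, -0.031, 0.019, 0.006, 0.6, 1.9, 5.0]] max 0.037775653535048206 end grasp [ 0.5184 -0.0642  0.2099]
```

play_rows(
  rows=[
    [60,-0.028,-0.007,0.021,2.8,4.2,4.2],
    [60,-0.03,-0.005,0.02,2.8,4.2,4.2],
    [60,-0.032,-0.003,0.019,2.8,4.2,4.2],
    [60,-0.034,0,0.018,2.8,4.2,4.2],
    [60,-0.036,0.003,0.017,2.8,4.2,4.2],
    [60,-0.037,0.005,0.014,2.8,4.2,4.2],
    [60,-0.038,0.008,0.013,2.8,4.2,4.2],
    [60,-0.039,0.01,0.011,2.8,4.2,4.2],
  ],
)

```text
clock: 15.75
tool_pos: [0.4982, 0.2281, 0.3899]
eef_rot: [0.669, 0.731, -0.096, 0.094]
contact_force: [0.5, 0.4, 0.0]
opening: 0.596
finger_force: 0.0
```

play_rows(
  rows=[
    [60,-0.034,0.001,0.013,0.6,1.9,5],
    [60,-0.035,0.004,0.013,0.6,1.9,5],
    [60,-0.035,0.006,0.011,0.6,1.9,5],
    [60,-0.034,0.009,0.01,0.6,1.9,5],
    [60,-0.034,0.012,0.01,0.6,1.9,5],
    [60,-0.033,0.014,0.008,0.6,1.9,5],
    [60,-0.033,0.017,0.007,0.6,1.9,5],
    [60,-0.031,0.019,0.006,0.6,1.9,5],
  ],
)

```text
clock: 16.75
tool_pos: [0.5177, -0.0652, 0.3546]
eef_rot: [0.888, 0.46, -0.0, -0.002]
contact_force: [-0.0, -0.3, -0.6]
opening: 0.6
finger_force: 0.0
```

Run:
```python
from h import *
s=st(); print(s["q"]); R=Ro.from_quat(s["eef_rot"]).as_matrix(); G=s["tool_pos"]+.147*R[:,2];print("G",G)
p=plan([.519,-.064,.21],Rt(-125,90),2,60)
p=plan([.519,-.064,.120],Rt(-125,90),4,60,pose=p)
# better angles from t5
im=cv2.imread("pics/t5.png").astype(int); b,g,r_=im[...,0],im[...,1],im[...,2]
sub=np.zeros(b.shape,bool); sub[205:305,345:395]=1
red=sub&(r_-g>40)&(g-b<15)&(g<110); q=np.argwhere(red)[:,::-1].astype(float); W=px2w("top",q,.085)[:,:2]
print(len(q),q.round()[::4].tolist())
mu=W.mean(0);A=W[W[:,0]>.52].mean(0);B=W[W[:,0]<=.52].mean(0);print(A,B,(A+B)/2,np.degrees(np.arctan2(*(A-B)[::-1])))
```

```text
16.75 [ 0.5177 -0.0652  0.3546] [[0.577, 0.816, -0.003], [0.816, -0.577, 0.003], [0.001, -0.004, -1.0]] [-0.  -0.3 -0.6] 0.5999610419760112 0.0
[ 0.09393782  0.62767471 -0.09039649  1.9297617   0.08985226  0.59056571
 -0.66971171]
G [ 0.51732119 -0.06472749  0.20758075]
[[60, 0.001, 0.0, -0.001, -0.0, -0.0, -0.0], [60, 0.001, 0.001, -0.001, -0.0, -0.0, -0.0]] max 0.0017320508075688774 end grasp [ 0.5193 -0.0637  0.2096]
[[60, -0.0, 0.0, 0.022, -0.0, -0.0, -0.0], [60, -0.0, 0.0, 0.023, -0.0, -0.0, -0.0], [60, -0.0, 0.0, 0.022, -0.0, -0.0, -0.0], [60, -0.001, 0.0, 0.023, -0.0, -0.0, -0.0]] max 0.023021728866442676 end grasp [ 0.5185 -0.0642  0.1196]
31 [[374.0, 229.0], [373.0, 232.0], [372.0, 235.0], [372.0, 237.0], [365.0, 277.0], [365.0, 279.0], [364.0, 282.0], [364.0, 284.0]]
[ 0.56711257 -0.07388125] [ 0.47267429 -0.05261882] [ 0.51989343 -0.06325003] -12.688361441194157
```

play_rows(
  rows=[
    [60,0.003,0.001,0.022,0,0,0],
    [60,0,0,0.022,0,0,0],
    [60,0,0,0.022,0,0,0],
    [60,0,0,0.021,0,0,0],
    [0,0,0,0,0,0,0],
    [0,0,0,0,0,0,0],
    [0,0,0,0,0,0,0],
    [0,0,0,0,0,0,0],
  ],
  grip_force=10,
)

```text
clock: 17.75
tool_pos: [0.5216, -0.0602, 0.2686]
eef_rot: [0.887, 0.462, 0.001, -0.001]
contact_force: [5.1, -2.6, -0.9]
opening: 0.167
finger_force: 2.7
```

Run:
```python
from h import *
s=st(); print(s["moment"]); R=Ro.from_quat(s["eef_rot"]).as_matrix(); G=s["tool_pos"]+.147*R[:,2];print("G",G, np.degrees(np.arctan2(R[1,0],R[0,0])))
```

```text
17.75 [ 0.5216 -0.0602  0.2686] [[0.573, 0.82, 0.001], [0.82, -0.573, 0.003], [0.003, -0.001, -1.0]] [ 5.1 -2.6 -0.9] 0.16704782961785478 2.680916653451888
[-0.66351015 -0.83400818 -0.01451216]
G [ 0.52171789 -0.05965489  0.12161591] 55.0620541395269
```

play_rows(
  rows=[
    [0,-0.002,0.001,0,0,0,0],
    [0,-0.001,0,0,0,0,0],
    [0,0,0,0,0,0,0],
  ],
)

```text
clock: 18.12
tool_pos: [0.5215, -0.061, 0.2686]
eef_rot: [0.886, 0.463, 0.003, -0.002]
contact_force: [2.1, 5.3, 3.9]
opening: 0.159
finger_force: 10.0
```

play_rows(
  rows=[
    [0,0.001,0,0,0,0,7.5],
    [0,0,0,0,0,0,7.5],
    [0,0,0,0,0,0,7.5],
    [0,0,0,0,0,0,7.5],
    [0,0,0,0,0,0,7.5],
    [0,0,0,0,0,0,7.5],
    [0,0,0,0,0,0,7.5],
  ],
)

```text
clock: 19.0
tool_pos: [0.5231, -0.064, 0.2686]
eef_rot: [1.0, 0.02, 0.003, -0.0]
contact_force: [5.8, -5.8, -1.8]
opening: 0.159
finger_force: 10.0
```

Run:
```python
from h import *
s=st(); print(s["moment"]); R=Ro.from_quat(s["eef_rot"]).as_matrix(); G=s["tool_pos"]+.147*R[:,2];print("G",G, np.degrees(np.arctan2(R[1,0],R[0,0])),s["q"])
```

```text
19.0 [ 0.5231 -0.064   0.2686] [[0.999, 0.04, 0.006], [0.04, -0.999, 0.0], [0.006, 0.0, -1.0]] [ 5.8 -5.8 -1.8] 0.1589365005825654 9.996044364525005
[-1.04076484 -0.89677155  0.09777284]
G [ 0.52398952 -0.06399282  0.12164451] 2.2676699132124396 [-0.04888469  0.78531378  0.13897932  1.9857971  -0.26769151  0.38133591
 -1.2328505 ]
```

play_rows(
  rows=[
    [0,0,0.001,0,0,0,7.5],
    [0,0,0,0,0,0,7.5],
    [0,0,0,0,0,0,0],
    [0,0,0,0,0,0,0],
  ],
)

```text
clock: 19.5
tool_pos: [0.523, -0.0653, 0.2687]
eef_rot: [0.994, -0.109, 0.003, -0.0]
contact_force: [4.7, -4.2, -1.1]
opening: 0.158
finger_force: 10.0
```

Run:
```python
from h import *
s=st(); print(s["moment"]); R=Ro.from_quat(s["eef_rot"]).as_matrix(); G=s["tool_pos"]+.147*R[:,2];print("G",G, np.degrees(np.arctan2(R[1,0],R[0,0])))
```

```text
19.5 [ 0.523  -0.0653  0.2687] [[0.976, -0.217, 0.006], [-0.217, -0.976, -0.001], [0.006, -0.001, -1.0]] [ 4.7 -4.2 -1.1] 0.158388765797215 9.999889167957008
[-0.9740516  -0.84953339 -0.07769664]
G [ 0.52387726 -0.06538061  0.12166304] -12.53593266648666
```

play_rows(
  rows=[
    [60,0,0,0,0,0,0],
    [60,0,0,0,0,0,0],
    [60,0,0,0,0,0,0],
    [60,0,0,-0.04,0,0,0],
    [60,0,0,-0.05,0,0,0],
    [60,-0.05,0,-0.02,0,0,0],
    [60,-0.06,0,0,0,0,0],
    [60,-0.06,0,0,0,0,0],
  ],
)

```text
clock: 20.5
tool_pos: [0.353, -0.0265, 0.3785]
eef_rot: [0.994, -0.108, -0.001, -0.002]
contact_force: [-0.3, 0.1, -0.9]
opening: 0.599
finger_force: 0.0
```

Run:
```python
from h import *
s=st()
snap("top","t6");im=cv2.imread("pics/t6.png"); cv2.imwrite("pics/c6.png",cv2.resize(im[180:330,220:460],None,fx=3,fy=3,interpolation=2))
hsv=cv2.cvtColor(im,cv2.COLOR_BGR2HSV); H,S,V=[hsv[...,k].astype(int) for k in range(3)]
z=np.zeros(H.shape,bool); z[242:275,355:385]=1
q=np.argwhere(z&(H>5)&(H<22)&(S>110))[:,::-1].astype(float); W=px2w("top",q,.127)[:,:2]; mu=W.mean(0); ev,E=np.linalg.eigh(np.cov((W-mu).T)); print(len(q),mu,np.degrees(np.arctan2(*E[::-1,1])))
```

```text
20.5 [ 0.353  -0.0265  0.3785] [[0.977, -0.215, -0.001], [-0.215, -0.977, 0.004], [-0.001, -0.004, -1.0]] [-0.3  0.1 -0.9] 0.5985200158759568 0.0
71 [ 0.5178874  -0.06228831] 169.18155136919157
```

View pics/c6.png

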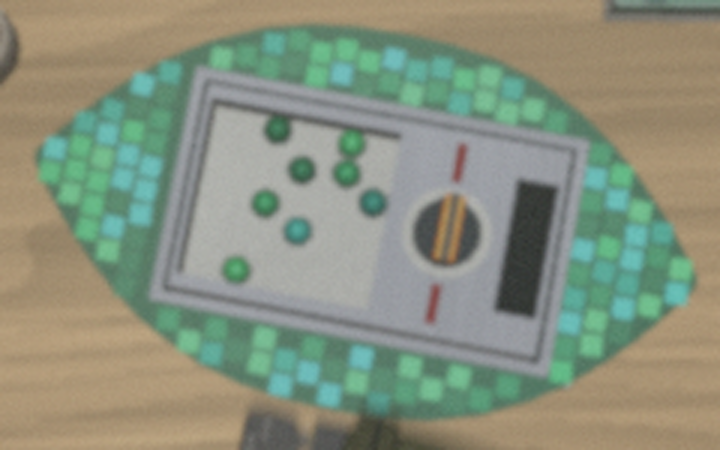

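The slot lines up with the red marks (bar at crop (448,228), about 2° off), with the cover still up and eight marbles in the pan. Next, press the pad at crop (526,248) with shut fingers, closing axis along the cover's x.

Run:
```python
from h import *
p=plan([.508,-.116,.18],Rt(-102.5,90),9,0)
```

```text
[[0, 0.02, 0.006, 0.005, -0.1, 0.1, -10.0], [0, 0.019, 0.009, 0.005, -0.1, 0.1, -10.0], [0, 0.017, 0.012, 0.006, -0.1, 0.1, -10.0], [0, 0.015, 0.015, 0.005, -0.1, 0.1, -10.0], [0, 0.012, 0.018, 0.005, -0.1, 0.1, -10.0], [0, 0.008, 0.019, 0.006, -0.1, 0.1, -10.0], [0, 0.005, 0.021, 0.005, -0.1, 0.1, -10.0], [0, 0.001, 0.021, 0.006, -0.1, 0.1, -10.0], [0, -0.002, 0.021, 0.005, -0.1, 0.1, -10.0]] max 0.022203603311174516 end grasp [ 0.5083 -0.116   0.1804]
```

play_rows(
  rows=[
    [0,0.02,0.006,0.005,0,0,-10],
    [0,0.019,0.009,0.005,0,0,-10],
    [0,0.017,0.012,0.006,0,0,-10],
    [0,0.015,0.015,0.005,0,0,-10],
    [0,0.012,0.018,0.005,0,0,-10],
    [0,0.008,0.019,0.006,0,0,-10],
    [0,0.005,0.021,0.005,0,0,-10],
    [0,0.001,0.021,0.006,0,0,-10],
  ],
)

```text
clock: 21.55
tool_pos: [0.5036, -0.108, 0.3344]
eef_rot: [0.829, 0.559, 0.0, -0.002]
contact_force: [-0.6, 0.3, -0.2]
opening: 0.008
finger_force: 0.0
```

play_rows(
  rows=[
    [0,-0.002,0.021,0.005,0,0,-10],
    [0,0,0,0,0,0,0],
  ],
)

```text
clock: 21.8
tool_pos: [0.5222, -0.1184, 0.3291]
eef_rot: [0.781, 0.625, 0.001, -0.002]
contact_force: [0.6, 0.6, 0.4]
opening: 0.005
finger_force: 0.0
```

Run:
```python
from h import *
s=st(); R=Ro.from_quat(s["eef_rot"]).as_matrix(); print("tip",s["tool_pos"]+.166*R[:,2])
p=plan([.5085,-.117,.093],Rt(-102.5,90),4,0,off=.166)
```

```text
21.8 [ 0.5222 -0.1184  0.3291] [[0.218, 0.976, -0.001], [0.976, -0.218, 0.004], [0.004, -0.002, -1.0]] [0.6 0.6 0.4] 0.004702224651025471 0.0
tip [ 0.52201046 -0.11771493  0.16312321]
[[0, -0.001, -0.003, 0.018, -0.0, -0.0, -0.0], [0, -0.0, -0.004, 0.017, -0.0, -0.0, -0.0], [0, -0.001, -0.003, 0.018, -0.0, -0.0, -0.0], [0, -0.001, -0.003, 0.017, -0.0, -0.0, -0.0]] max 0.018275666882497064 end grasp [ 0.5086 -0.1175  0.0931]
```

play_rows(
  rows=[
    [0,-0.001,-0.003,0.018,0,0,0],
    [0,0,-0.004,0.017,0,0,0],
    [0,-0.001,-0.003,0.018,0,0,0],
    [0,-0.001,-0.003,0.012,0,0,0],
    [0,0,0,0.006,0,0,0],
    [0,0,0,0.006,0,0,0],
    [0,0,0,0,0,0,0],
  ],
)

```text
clock: 22.68
tool_pos: [0.5083, -0.1173, 0.2526]
eef_rot: [0.78, 0.626, 0.001, -0.002]
contact_force: [-0.1, -0.6, 0.0]
opening: 0.007
finger_force: 0.0
```

Run:
```python
from h import *
s=st(); R=Ro.from_quat(s["eef_rot"]).as_matrix(); print("tip",s["tool_pos"]+.166*R[:,2])
```

```text
22.675 [ 0.5083 -0.1173  0.2526] [[0.215, 0.977, -0.001], [0.977, -0.215, 0.004], [0.003, -0.002, -1.0]] [-0.1 -0.6  0. ] 0.006813941115338377 0.0
tip [ 0.50809054 -0.11667103  0.08658328]
```

play_rows(
  rows=[
    [0,0,0,0.003,0,0,0],
    [0,0,0,0.003,0,0,0],
    [0,0,0,0.003,0,0,0],
    [0,0,0,0.003,0,0,0],
    [0,0,0,0,0,0,0],
  ],
)

```text
clock: 23.3
tool_pos: [0.5084, -0.1174, 0.2419]
eef_rot: [0.78, 0.626, 0.001, -0.001]
contact_force: [-2.4, 0.2, 13.2]
opening: 0.008
finger_force: 6.3
```

play_rows(
  rows=[
    [0,0,0,0.002,0,0,0],
    [0,0,0,0.001,0,0,0],
    [0,0,0,0,0,0,0],
    [0,0,0,0,0,0,0],
  ],
)

```text
clock: 23.8
tool_pos: [0.5083, -0.1172, 0.2412]
eef_rot: [0.78, 0.626, 0.001, -0.0]
contact_force: [-7.3, 2.3, 35.2]
opening: 0.005
finger_force: 17.2
```

play_rows(
  rows=[
    [0,0,0,-0.001,0,0,0],
    [0,0,0,0,0,0,0],
    [0,0,0,0,0,0,0],
  ],
)

```text
clock: 24.18
tool_pos: [0.5083, -0.1173, 0.2413]
eef_rot: [0.78, 0.626, 0.001, -0.001]
contact_force: [-3.9, 2.4, 24.6]
opening: 0.009
finger_force: 12.5
```

Run:
```python
from h import *
st(); snap("side","s7"); print(spot("side","cup"))
i=cv2.imread("pics/s7.png")[130:330,190:430]; cv2.imwrite("pics/c7.png",cv2.resize(i,None,fx=2.5,fy=2.5,interpolation=2))
```

```text
24.175 [ 0.5083 -0.1173  0.2413] [[0.215, 0.977, 0.001], [0.977, -0.215, 0.003], [0.003, 0.0, -1.0]] [-3.9  2.4 24.6] 0.008860407710159227 12.476855384884402
[(0.96, [0.494, 0.324, 0.069])]
```

View pics/c7.png

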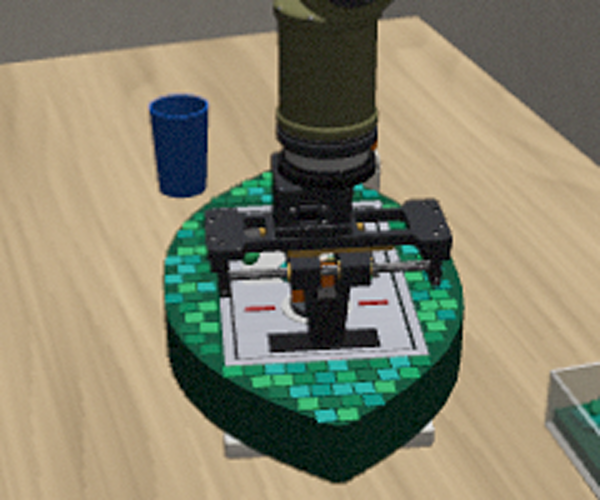

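The fingers hold the pad at crop (325,340) with the cover flush at about 25 N, and the cup stands at (180,145). Handing in.

```bash
python3 -c "
from plant import r; print(r.finish_job())"
```

```text
the job is handed in; nothing more can be done
None
```

The job is handed in, though the hand-in returned no verdict: all eight marbles are in the pan, the empty cup stands upright on the table, the slot is within about 2° of the red marks, and the fingers are holding the cover flush at about 25 N; I didn't touch the tape roll, tub or jar.

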